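# Find the crank drive with worn gears and set it aside

### The arm

A 7-joint arm with a two-finger parallel gripper is mounted at the origin on a cart in front of the work surface, level with it; the furniture and walls round the work are solid. World frame = base frame: x ahead of the robot, y to its left, z up, the work surface at z = 0. Lengths are in m, angles in rad, forces in N, time in s.
With the tool pointing down it reaches from about 0.425 to 0.95 m from the base axis. Payload 4.7 kg.
Tool frame: the origin (TCP) lies on the centre line of the jaws, within the pads' length; the fingertips stand robot.nose_length ahead of it and the grasp point (between the pads) lies 8 mm behind it (robot.nose_length is the distance from the TCP to the fingertips, in m); z points along the fingers, x is the direction in which the jaws open and shut, and the axes are right-handed (so a half turn about z gives the same grasp; the last joint's range is limited). The gripper opens to 85 mm and grips with 20 to 120 N. Pads are 22 mm wide; open, the fingers measure 114 mm over their backs; the gripper's body (76 mm by 85 mm) begins 54 mm behind the grasp point. The pads swing forward as they close: fully open they stand 13 mm farther back than shut.
Start: joints at [1.076, 0.469, -0.049, 1.532, 0.024, 1.141, -0.082], TCP at [0.303, -0.603, 0.209] pointing down, gripper open.
Joint ranges: [-2.59, 2.59], [-0.33, 1.99], [-1.39, 1.29], [0.1, 2.45], [-1.04, 4.18], [0.21, 1.99], [-2.66, 2.66]. Speed limits (rad/s): [2.57, 2.57, 3.14, 3.14, 3.14, 3.14, 3.14].

### API

Orientations are given as [roll, pitch, yaw] about the fixed x, y, z axes, in that order (R = Rz(yaw) Ry(pitch) Rx(roll)).
In Python, from plant import robot gives the robot as it stands. Calls block until the motion is done:
- robot.goto(position, orientation): joint-space move of the TCP to a pose.
- robot.move_straight(position, vel=0.15, attitude=None, contact_N=None): straight line of the TCP; attitude=None keeps the orientation; vel is the mean speed in m/s. With contact_N (N) it stops when the force on the tool has changed by that much, and returns True; else False.
- robot.move_joints(angles): joint-space move.
- robot.grip(opening, strength=None): opening from 0.0 (shut) to 1.0 (fully open); strength is the grip in N (None keeps the last); returns when the fingers have stopped.
- robot.sleep(seconds).
- robot.inverse_kinematics(position, orientation): joint angles nearest the present ones, or None.
- robot.sense(): the state.
- robot.grab_frame(name): name is "scene" or "top" or "wrist"; returns a dict with "image" (480x640x3 uint8, red, green, blue), "range_z" (480x640 float32, m along the optical axis (not along the pixel's ray), 0 where there is no reading), "fx", "fy", "cx", "cy" (pixels), "R" (3x3) and "t" (3): a world point X has camera coordinates R X + t. Camera axes: x right, y down, z forward; pixel columns grow to the right and rows downward; lengths in m; the calibration is good to about 2 mm. A picture is of the moment at which its call begins.
A pose or a line that the arm cannot do raises robot.IKError and nothing moves.
- robot.close_job(): hands the job in, once; it reports no verdict.
The state is a dict: "t": time; "joint_pos": joint angles; "joint_velocities": joint speeds; "effort": joint torques, N m; "tcp_pos": TCP position; "tcp_rot": TCP orientation; "wrist_force": force on the tool from outside, world axes, zero at the start; "torque": the same for the moment, N m; "opening": opening from 0.0 (shut) to 1.0 (fully open).
Only numpy, scipy, OpenCV 4.12 (cv2) and the standard library are available. Lean on these libraries where they do the work, as an engineer would, in place of code of your own. Each camera call takes 0.05 s, during which the arm holds its last target.

### The job

The three crank drives of the tube rocker stand in the service block; one has worn gears. Working from the left seat to the right, rock each upright crank pin sideways by pushing it with your fingers (do not pinch it), first to the left and then to the right, each time just until you feel the gears bite (about 3 to 8 N). Then lift the one drive with clear free play out of its seat by its housing, stand it upright in the white tray without dropping it, its crank left swung over to one end of the play so that the fault shows, and leave the two sound drives seated and the other things on the desk alone.

Things in the scene. Friction and masses are not known exactly. Their poses are not given: they have to be found in the camera images.
- nest: plastic service block screwed to the desk, 74 x 296 x 44 mm (x, y, z), origin at the middle of its underside. Its y axis runs along the row of three square seats, which lie 105 mm apart and are 38 mm deep with 0.75 mm of room on every side of a drive; its x axis points away from the robot.
- seat_left (a point): middle of the floor of the left seat (+y end of the row, seen from the robot), 6 mm above the desk
- seat_middle (a point): middle of the floor of the middle seat (middle of the row, seen from the robot), 6 mm above the desk
- seat_right (a point): middle of the floor of the right seat (-y end of the row, seen from the robot), 6 mm above the desk
- drive_a: one of three crank drives that look alike, each standing in one seat (the letters do not follow the seats). Square gear housing 46 x 46 x 70 mm with rounded edges, 0.4 to 0.8 kg; origin at the middle of its underside, z up; the upper 32 mm stand above the block and are where it is lifted, by two opposite sides. In the seat its axes lie along those of the block.
- crank_a: crank on top of drive a: hub 21 mm across on the drive's vertical axis and a flat arm 13 mm wide, pointing to the drive's -x (to the robot), with the pin 50 mm from the axis; the arm's upper side is 80 mm above the drive's underside. Origin on the axis at the top of the housing. It turns only by the play of the gears behind it; where it happens to stand tells nothing.
- pin_a (a point): top centre of the upright pin of crank a: 10 mm across, 20 mm tall, top 100 mm above the drive's underside. Before the gears bite it moves under 1 mm to either side (+y, -y) if sound, 7 to 9 mm if worn, at about 0.3 N, and stays where it is left; then it springs, 2 to 8 N per mm (drives differ: spring is no play). Pushed, the whole drive also shifts and leans a little in its seat.
- drive_b: one of three crank drives that look alike, each standing in one seat (the letters do not follow the seats). Square gear housing 46 x 46 x 70 mm with rounded edges, 0.4 to 0.8 kg; origin at the middle of its underside, z up; the upper 32 mm stand above the block and are where it is lifted, by two opposite sides. In the seat its axes lie along those of the block.
- crank_b: crank on top of drive b: hub 21 mm across on the drive's vertical axis and a flat arm 13 mm wide, pointing to the drive's -x (to the robot), with the pin 50 mm from the axis; the arm's upper side is 80 mm above the drive's underside. Origin on the axis at the top of the housing. It turns only by the play of the gears behind it; where it happens to stand tells nothing.
- pin_b (a point): top centre of the upright pin of crank b: 10 mm across, 20 mm tall, top 100 mm above the drive's underside. Before the gears bite it moves under 1 mm to either side (+y, -y) if sound, 7 to 9 mm if worn, at about 0.3 N, and stays where it is left; then it springs, 2 to 8 N per mm (drives differ: spring is no play). Pushed, the whole drive also shifts and leans a little in its seat.
- drive_c: one of three crank drives that look alike, each standing in one seat (the letters do not follow the seats). Square gear housing 46 x 46 x 70 mm with rounded edges, 0.4 to 0.8 kg; origin at the middle of its underside, z up; the upper 32 mm stand above the block and are where it is lifted, by two opposite sides. In the seat its axes lie along those of the block.
- crank_c: crank on top of drive c: hub 21 mm across on the drive's vertical axis and a flat arm 13 mm wide, pointing to the drive's -x (to the robot), with the pin 50 mm from the axis; the arm's upper side is 80 mm above the drive's underside. Origin on the axis at the top of the housing. It turns only by the play of the gears behind it; where it happens to stand tells nothing.
- pin_c (a point): top centre of the upright pin of crank c: 10 mm across, 20 mm tall, top 100 mm above the drive's underside. Before the gears bite it moves under 1 mm to either side (+y, -y) if sound, 7 to 9 mm if worn, at about 0.3 N, and stays where it is left; then it springs, 2 to 8 N per mm (drives differ: spring is no play). Pushed, the whole drive also shifts and leans a little in its seat.
- tray: white open set-aside tray fixed to the desk, 130 x 120 x 32 mm (x, y, z), walls and floor 4 mm thick; origin at the middle of its underside
- calculator: pocket calculator 118 x 72 x 15 mm, a bystander; origin at its underside
- label_roll: roll of blank labels 61 mm across, 40 mm high, a bystander; origin at its underside
- marker: lying marker pen 19 x 125 x 20 mm, a bystander; origin at its underside
- screwdriver: lying screwdriver 160 mm long, a bystander; origin at its underside

How it is judged:
By the outcome, as a careful person would: the job done as asked, in the order asked, and still so for the second after the job is handed in, with the robot touching nothing.
It also fails if it takes over 61 s, if anything falls off the work surface, if the arm or the gripper's body presses on something with over 40 N, if the wrist force passes 120 N, or if a joint passes its speed limit or range.

## Working session

There is one attempt and no reset: what is moved stays moved. The work goes in short steps, each a Python script; the robot and the scene stay as the last script left them, time stands still between calls to the robot, and variables do not carry over. Pictures are saved under pics/ and viewed, and the job is handed in when it is done.

```bash
ls; mkdir -p pics; cat > h.py <<'E'
import numpy as np, cv2
from plant import robot
def snap(n,f):
    d=robot.grab_frame(n); cv2.imwrite('pics/'+f+'.png',d['image'][:,:,::-1]); np.savez('/tmp/'+f+'.npz',**d); return d
def load(f): return dict(np.load('/tmp/'+f+'.npz'))
def ray(d,u,v,z):
    R,t=d['R'],d['t']; c=-R.T@t; r=R.T@np.array([(u-d['cx'])/d['fx'],(v-d['cy'])/d['fy'],1]); return c+r*(z-c[2])/r[2]
def proj(d,X):
    p=d['R']@np.array(X)+d['t']; return np.array([d['fx']*p[0]/p[2]+d['cx'],d['fy']*p[1]/p[2]+d['cy']])
def cloud(d):
    v,u=np.mgrid[:480,:640]; z=d['range_z']; P=np.stack([(u-d['cx'])/d['fx']*z,(v-d['cy'])/d['fy']*z,z],-1)
    W=(P-d['t'])@d['R']; W[z==0]=np.nan; return W
E
python3 - <<'E'
from h import *
s=robot.sense();print(s['t'],s['tcp_pos'],s['tcp_rot'],s['wrist_force'],s['opening'],robot.nose_length)
for n in('scene','top','wrist'):
    d=snap(n,n+'0'); print(n,d['fx'],d['cx'],d['cy'],-d['R'].T@d['t'])
E
```

```text
pics
0.0 [ 0.30286725 -0.60252753  0.20783533] [ 3.14150720e+00  1.99034413e-03 -1.10499271e+00] [-0.67074847  0.26069334  0.10602472] 1.0012817330431025 0.011
scene 566.311609169033 322.20075267978643 239.84579309322496 [0.05198749 0.43655695 1.08145603]
top 454.38465873354806 316.7710995528108 241.6183670606227 [ 0.44606363 -0.12535783  1.09678341]
wrist 424.67359752089544 318.4297994509124 249.21150814317738 [ 0.37363508 -0.56747625  0.37153265]
```

View pics/scene0.png

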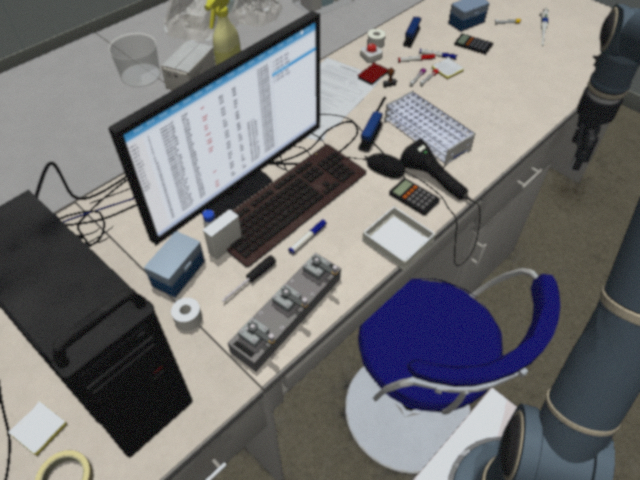

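View pics/top0.png

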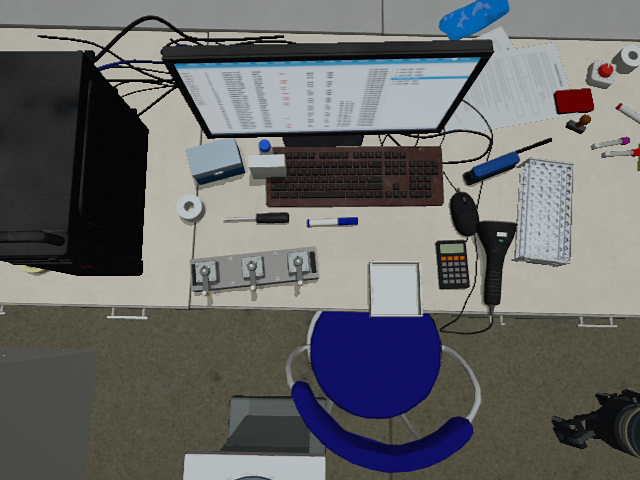

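```bash
python3 - <<'E'
from h import *
d=load('top0');W=cloud(d)
print('desk',np.nanmedian(W[...,2]))
im=d['image'].astype(int)
# heights map
for a,b in((.036,.05),(.066,.074),(.077,.084),(.095,.105)):
    m=((W[...,2]>a)&(W[...,2]<b)).astype(np.uint8)
    n,l,st,c=cv2.connectedComponentsWithStats(m)
    for i in range(1,n):
        if st[i,4]>25: 
            P=W[l==i]; print(a,st[i],c[i].round(1),np.nanmean(P,0).round(4),np.nanmin(P,0).round(3),np.nanmax(P,0).round(3))
E
```

```text
desk -0.0005395665452296567
0.036 [620  45  20  23 277] [630.3  55. ] [ 1.1388 -0.9219  0.0391] [ 1.107 -0.947  0.036] [ 1.168 -0.896  0.044]
0.036 [600  63  13  13 123] [606.2  68.7] [ 1.0977 -0.8551  0.0409] [ 1.082 -0.871  0.036] [ 1.115 -0.841  0.047]
0.036 [136  99  22  18  72] [146.3 108. ] [0.9601 0.3013 0.0423] [0.938 0.279 0.036] [0.988 0.324 0.049]
0.036 [134 135  11 140 309] [140.1 205.1] [0.7131 0.2938 0.0437] [0.548 0.287 0.036] [0.891 0.303 0.05 ]
0.036 [470 151  50  28 255] [495.7 165.8] [ 0.83   -0.559   0.0462] [ 0.8   -0.62   0.036] [ 0.871 -0.498  0.05 ]
0.036 [482 157  19  12  45] [490.2 161.6] [ 0.8396 -0.5454  0.0479] [ 0.823 -0.569  0.044] [ 0.853 -0.526  0.05 ]
0.036 [518 160  20 101 411] [523.3 213.6] [ 0.7144 -0.6218  0.0406] [ 0.601 -0.643  0.036] [ 0.847 -0.602  0.05 ]
0.036 [223 165  20   9  44] [232.9 169.2] [0.8068 0.0782 0.0427] [0.798 0.056 0.036] [0.82  0.103 0.05 ]
0.036 [251 171  35   4  65] [268.5 172.8] [ 0.7996 -0.0084  0.0434] [ 0.797 -0.048  0.037] [0.804 0.033 0.049]
0.036 [195 174  19   6  36] [204.6 176.6] [0.7862 0.1453 0.0433] [0.78  0.12
[... 2288 characters left out ...]
131  0.0783] [0.823 0.117 0.077] [0.845 0.142 0.081]
0.077 [218 153  12   9  30] [224.6 157.8] [0.822  0.0924 0.0785] [0.814 0.082 0.077] [0.833 0.108 0.081]
0.077 [132 205   3  20  26] [133.3 214.2] [0.6809 0.2927 0.0802] [0.658 0.291 0.077] [0.703 0.295 0.084]
0.095 [128 114   9 116 204] [132.3 172.3] [0.7752 0.2962 0.1   ] [0.641 0.291 0.095] [0.917 0.304 0.105]
0.095 [205 127 237  10 734] [322.4 131.4] [ 0.8841 -0.1362  0.1002] [ 0.868 -0.412  0.095] [0.901 0.137 0.105]
0.095 [259 139  11  12  65] [263.9 144.1] [ 8.51e-01 -7.00e-04  9.67e-02] [ 0.837 -0.013  0.095] [0.864 0.011 0.1  ]
0.095 [125 231   6  40  67] [127.4 250.7] [0.5932 0.2901 0.1001] [0.55  0.287 0.095] [0.637 0.294 0.105]
```

```bash
python3 - <<'E'
from h import *
d=load('top0');im=d['image'][225:325,170:450,::-1]
cv2.imwrite('pics/top0c.png',cv2.resize(im,None,fx=2.85,fy=2.85,interpolation=cv2.INTER_CUBIC))
d=load('wrist0');print(d['R'])
W=cloud(load('top0'))
import sys
for v in range(248,300,3): print(v,[int(x*1000) if x==x else -1 for x in W[v,190:320:5,2]])
E
```

```text
[[ 0.4487978  -0.89363005 -0.00242158]
 [-0.84943688 -0.42744168  0.30943593]
 [-0.27755633 -0.13681718 -0.95091721]]
248 [0, 0, 0, 0, 0, 2, -2, 1, 1, 0, -2, 2, 0, 0, -1, 0, 1, 1, 0, -1, 2, 41, 43, 41, 41, 46]
251 [-5, 0, 0, 0, 3, 2, 0, -1, 1, -1, 0, 2, -3, 1, -1, 42, 43, 40, 44, 46, 46, 39, 42, 74, 41, 42]
254 [-2, -1, 0, 2, -1, 0, -1, -1, 0, 42, 41, 45, 43, 45, 40, 44, 43, 43, 41, 40, 74, 73, 77, 78, 47, 43]
257 [0, -3, -6, -3, 45, 42, 44, 45, 45, 41, 43, 76, 74, 73, 76, 43, 40, 44, 41, 43, 77, 88, 91, 74, 44, 44]
260 [42, 45, 42, 44, 44, 42, 45, 46, 40, 42, 43, 73, 86, 76, 74, 44, 43, 43, 43, 42, 76, 89, 89, 75, 47, 41]
263 [44, 74, 74, 73, 74, 72, 46, 43, 42, 46, 43, 73, 91, 83, 75, 43, 43, 43, 42, 43, 74, 90, 91, 75, 44, 44]
266 [45, 76, 74, 89, 74, 72, 43, 45, 45, 42, 42, 74, 89, 89, 75, 42, 45, 43, 43, 43, 75, 74, 88, 74, 43, 49]
269 [47, 75, 86, 93, 77, 76, 43, 42, 45, 43, 42, 74, 90, 76, 71, 44, 46, 45, 43, 46, 74, 76, 85, 75, 43, 45]
272 [41, 73, 89, 88, 75, 72, 44, 44, 44, 42, 41, 74, 83, 73, 79, 42, 43, 39, 39, 47, 77, 72, 85, 46, 43, 41]
275 [45, 46, 76, 86, 74, 77, -1, 
[... 188 characters left out ...]
 [-6, 44, 75, 82, 69, 55, 45, 42, 41, 41, 44, 41, 82, 82, 45, 41, 44, 44, 40, 29, 14, 2, 105, -2, -2, -1]
284 [-5, 45, 44, 85, 43, 42, 42, 40, 42, 44, 42, 43, 84, 82, 23, 4, -4, 0, -1, 1, -1, -2, 102, -1, -1, -1]
287 [-11, 44, 44, 85, 40, 42, 43, 36, 24, 10, 0, -5, 104, 92, -2, 0, 0, -1, 0, 1, 1, 0, 0, 0, 0, -1]
290 [-14, 41, 31, 82, 1, 0, 0, 0, -1, -1, 2, -1, 3, 84, -3, -1, 0, -3, -2, 2, 0, 1, 0, 0, -3, 1]
293 [-16, 0, 2, 103, -3, 0, 0, 1, 1, -3, 0, -1, -1, 0, -1, 0, 0, -3, 0, 0, -1, 3, 2, -2, -1, -4]
296 [-15, 0, 0, -2, 1, 1, 0, -3, -1, -3, -1, -3, -3, -3, -3, -4, -3, 0, -2, 2, -1, 1, -5, 0, 1, -1]
299 [-17, 0, 0, -1, 1, -3, 4, -1, -1, -1, 0, 0, 0, 0, -1, 0, 1, -2, 2, 1, 1, 1, -3, 1, 1, 1]
```

View pics/wrist0.png

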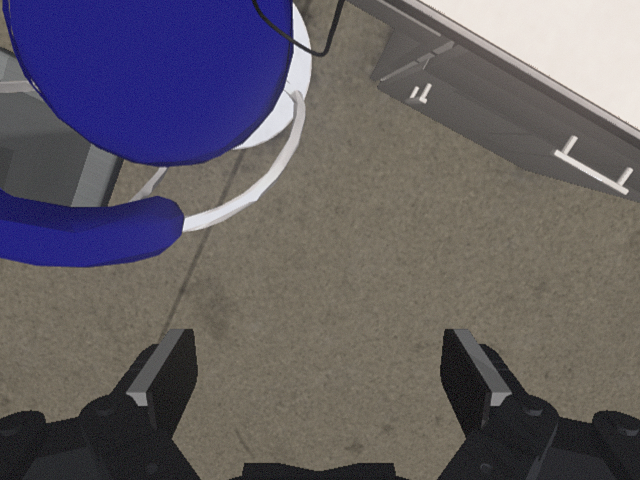

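View pics/top0c.png

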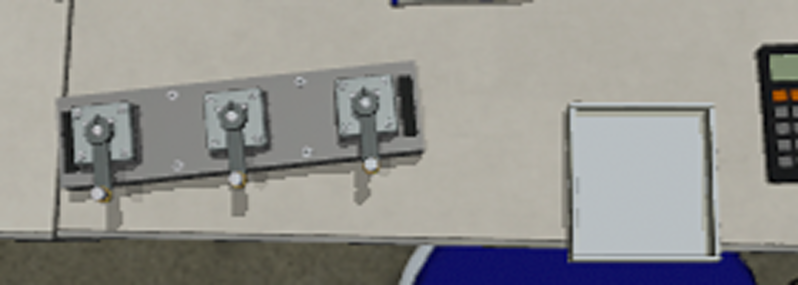

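```bash
python3 - <<'E'
from h import *
o=[np.pi,0,-1.466]
robot.goto([0.49,0.05,0.24],o); d=snap('wrist','w1'); print(robot.sense()['t'])
robot.move_straight([0.49,-0.03,0.24],vel=0.15); d=snap('wrist','w2')
s=robot.sense();print(s['t'],s['tcp_pos'],s['tcp_rot'],s['wrist_force'],s['joint_pos'])
E
```

```text
2.6167
3.35 [ 0.49003447 -0.028684    0.24007059] [-3.14138817e+00  6.89178384e-04 -1.46424057e+00] [-0.93170123  0.36335154  0.44657544] [ 0.44235054  0.17696984 -0.52968345  1.89449142  0.09940872  1.09580427
 -1.59030134]
```

View pics/w1.png

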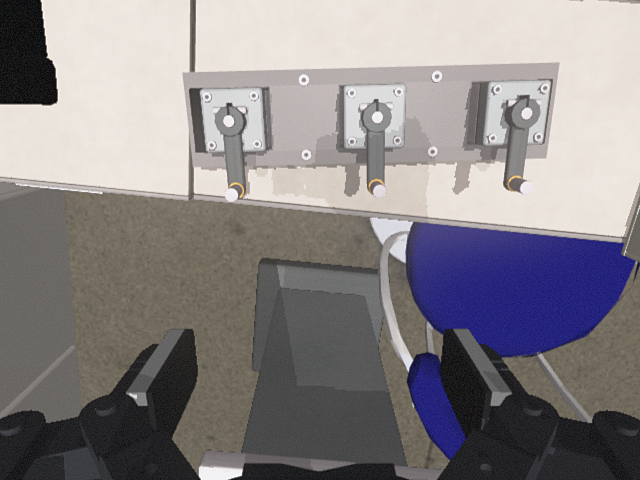

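View pics/w2.png

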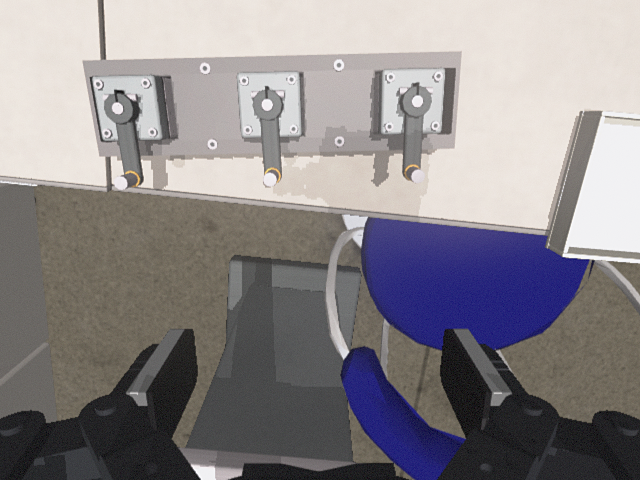

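```bash
cat >> h.py <<'E'
def tri(ds,ps):
    A=[];b=[]
    for d,p in zip(ds,ps):
        R,t=d['R'],d['t'];c=-R.T@t;r=R.T@np.array([(p[0]-d['cx'])/d['fx'],(p[1]-d['cy'])/d['fy'],1]);r/=np.linalg.norm(r)
        M=np.eye(3)-np.outer(r,r);A.append(M);b.append(M@c)
    A=np.vstack(A);b=np.hstack(b);X,res,_,_=np.linalg.lstsq(A,b,rcond=None);return X,np.sqrt(res)
E
python3 - <<'E'
from h import *
ds=[load('w1'),load('w2')]
for k,d in enumerate(ds):
    im=d['image'][:,:,::-1][40:220,:]
    c=im[:, 60:580] if k==1 else im[:,170:600]
    for j,(u,v) in enumerate([((235,191),(378,190),(524,187)),((123,183),(271,178),(417,176))][k]):
        cv2.imwrite(f'/tmp/c{k}{j}.png',cv2.resize(d['image'][v-105:v+25,u-45:u+45,::-1],None,fx=4,fy=4,interpolation=cv2.INTER_NEAREST)[:, :])
ims=[np.hstack([cv2.imread(f'/tmp/c{k}{j}.png') for j in range(3)]) for k in range(2)]
for k in range(2): cv2.imwrite(f'pics/crops{k}.png',cv2.resize(ims[k],(780,375)))
E
```

```text
(no output)
```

View pics/crops0.png

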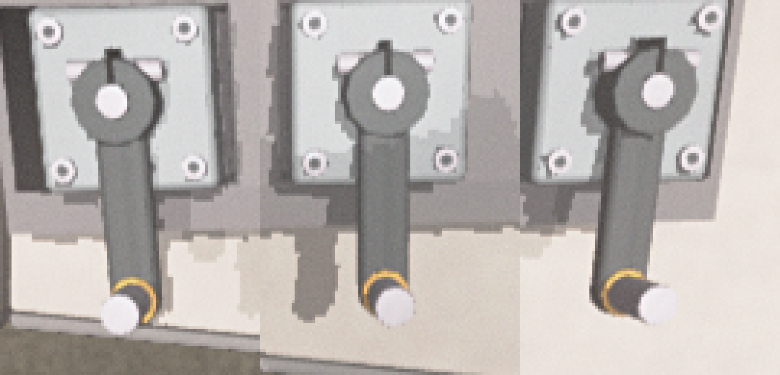

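View pics/crops1.png

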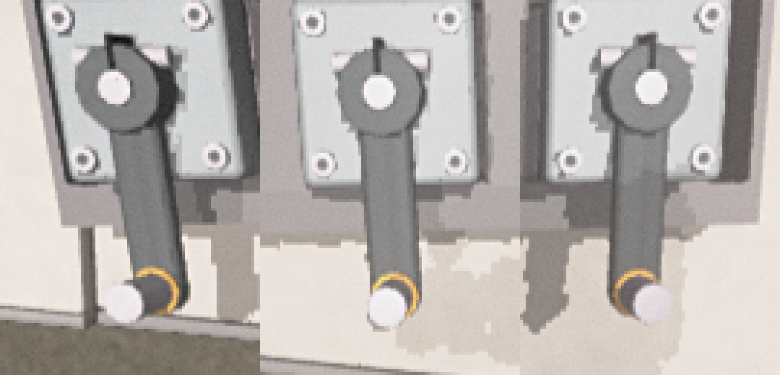

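```bash
python3 - <<'E'
from h import *
ds=[load('w1'),load('w2')]
O=[((235,191),(378,190),(524,187)),((123,183),(271,178),(417,176))]
pts={'pin':[[(119,315),(134,306),(137,305)],[(125,303),(128,308),(132,303)]],
'hub':[[(111,101),(128,93),(137,91)],[(116,89),(118,91),(129,89)]],
's1':[[(47,32),(54,25),(53,23)],[(60,18),(53,21),(54,18)]],
's2':[[(183,28),(190,20),(190,18)],[(194,14),(189,18),(191,15)]],
's3':[[(62,170),(54,163),(40,162)],[(84,159),(62,164),(49,160)]],
's4':[[(193,167),(186,159),(172,158)],[(214,156),(195,161),(184,157)]]}
R={}
for n,q in pts.items():
  for j in range(3):
    ps=[(O[k][j][0]-45+q[k][j][0]/2.887, O[k][j][1]-105+q[k][j][1]/2.887) for k in (0,1)]
    X,e=tri(ds,ps); R[n,j]=X; print(n,j,X.round(4),e.round(4), ray(ds[0],*ps[0],X[2])[:2].round(4))
C=[]
for j in range(3):
    c=np.mean([R['s%d'%i,j] for i in (1,2,3,4)],0);C.append(c)
    h=[ray(ds[k],O[k][j][0]-45+pts['hub'][k][j][0]/2.887,O[k][j][1]-105+pts['hub'][k][j][1]/2.887,.0955) for k in (0,1)]
    p=[ray(ds[k],O[k][j][0]-45+pts['pin'][k][j][0]/2.887,O[k][j][1]-105+pts['pin'][k][j][1]/2.887,.106) for k in (0,1)]
    print('centre',c.round(4),'pin@.106',np.round(p,4).tolist())
v=C[0]-C[2];print('yaw',np.arctan2(-v[0],v[1]),np.linalg.norm(v), np.linalg.norm(C[0]-C[1]))
# pins in nest frame
yaw=np.arctan2(-v[0],v[1]);c,s=np.cos(yaw),np.sin(yaw)
for j in range(3):
    r=R['pin',j]-C[j]; print('pin rel',(c*r[0]+s*r[1]).round(4),(-s*r[0]+c*r[1]).round(4))
E
```

```text
pin 0 [0.5055 0.1134 0.1024] [0.0001] [0.5054 0.1134]
pin 1 [0.5191 0.0082 0.1023] [0.0002] [0.5192 0.0082]
pin 2 [ 0.5326 -0.0947  0.104 ] [0.0001] [ 0.5326 -0.0947]
hub 0 [0.5553 0.1202 0.0874] [0.0002] [0.5555 0.1202]
hub 1 [0.569  0.0155 0.0905] [0.0001] [0.5689 0.0155]
hub 2 [ 0.5819 -0.0882  0.0908] [0.0002] [ 0.5821 -0.0882]
s1 0 [0.5701 0.1398 0.0736] [0.0001] [0.57   0.1398]
s1 1 [0.5835 0.0344 0.0759] [0.0005] [0.5832 0.0344]
s1 2 [ 0.5966 -0.0698  0.0766] [0.0003] [ 0.5964 -0.0698]
s2 0 [0.5745 0.1051 0.0764] [0.0001] [0.5745 0.1051]
s2 1 [0.5879 0.0007 0.0766] [0.0002] [0.5878 0.0007]
s2 2 [ 0.601  -0.1033  0.077 ] [0.] [ 0.601  -0.1033]
s3 0 [0.5364 0.1348 0.0748] [0.] [0.5364 0.1348]
s3 1 [0.5498 0.0302 0.0767] [0.] [0.5498 0.0302]
s3 2 [ 0.5632 -0.0735  0.0784] [0.0002] [ 0.563  -0.0735]
s4 0 [0.5408 0.1006 0.0766] [0.] [0.5408 0.1006]
s4 1 [ 0.5542 -0.0037  0.0764] [0.0001] [ 0.5543 -0.0037]
s4 2 [ 0.5675 -0.1083  0.0758] [0.0001] [ 0.5675 -0.1083]
centre [0.5555 0.1201 0.0753] pin@.106 [[0.5062, 0.1127, 0.106], [0.5063, 0.1117, 0.106]]
centre [0.5689 0.0154 0.0764] pin@.106 [[0.5199, 0.0088, 0.106], [0.5196, 0.0079, 0.106]]
centre [ 0.5821 -0.0887  0.077 ] pin@.106 [[0.5328, -0.0937, 0.106], [0.533, -0.0942, 0.106]]
yaw 0.1268102222412361 0.21049989463492214 0.10555597972218304
pin rel -0.0504 -0.0003
pin rel -0.0503 -0.0008
pin rel -0.0498 0.0003
```

```bash
cat >> h.py <<'E'
YAW=0.1268; EX=np.array([np.cos(YAW),np.sin(YAW),0]); EY=np.array([-np.sin(YAW),np.cos(YAW),0])
ORI=[np.pi,0,-np.pi/2+YAW]
PIN=np.array([[.5058,.1128,0],[.5194,.0082,0],[.5328,-.0943,0]])
CEN=np.array([[.5555,.1201,0],[.5689,.0154,0],[.5821,-.0887,0]])
def S(tag=''):
    s=robot.sense(); print(tag,'t%.2f'%s['t'],np.round(s['tcp_pos'],4),'F',np.round(s['wrist_force'],2),'Fy %.2f'%(EY@s['wrist_force']),'op %.3f'%s['opening']); return s
E
python3 - <<'E'
from h import *
robot.goto(PIN[0]+[0,0,.16],ORI); robot.grip(0.47); S('above')
robot.move_straight(PIN[0]+[0,0,.102],vel=.08); S('down')
snap('wrist','w3');snap('scene','s3')
E
```

```text
above t4.56 [0.5059 0.1124 0.1602] F [ 0.23  0.28 -0.14] Fy 0.25 op 0.469
down t5.43 [0.5062 0.113  0.1023] F [ 0.28  0.1  -0.09] Fy 0.06 op 0.471
```

View pics/w3.png

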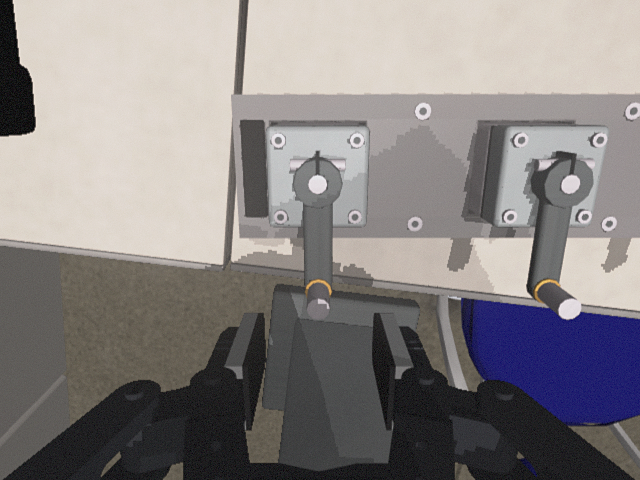

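```bash
python3 - <<'E'
from h import *
d=load('s3');im=d['image'][200:380,180:380,::-1]
cv2.imwrite('pics/s3c.png',cv2.resize(im,None,fx=3,fy=3,interpolation=cv2.INTER_CUBIC))
d=load('w3');W=cloud(d)
# finger depth vs column at tips
rel=W-np.array(PIN[0]); y=rel@EY; x=rel@EX
for a,b in((-.06,-.015),(.015,.06)):
    m=(y>a)&(y<b)&(abs(x)<.03)&(W[...,2]>.06); print(a,np.nanmin(W[m][:,2]) if m.any() else None,[ (round(float(np.percentile(q[m],5)),4),round(float(np.percentile(q[m],95)),4)) for q in (x,y,W[...,2])])
E
```

```text
-0.06 0.0721319944823305 [(-0.0066, 0.0172), (-0.0546, -0.0182), (0.1422, 0.2024)]
0.015 0.07121188181101754 [(-0.0066, 0.0173), (0.0181, 0.0546), (0.1419, 0.2024)]
```

View pics/s3c.png

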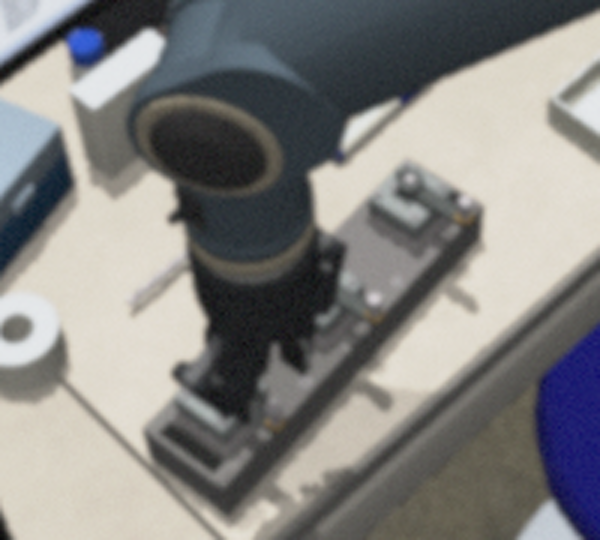

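```bash
python3 - <<'E'
from h import *
d=load('w3')
for z in (.088,.091,.095,.1,.11,.13):
  print(z,[proj(d,PIN[0]+EX*a+EY*b+[0,0,z]).round().tolist() for a,b in((.011,.02),(-.011,.02),(.011,-.02),(0,0))])
cv2.imwrite('pics/w3c.png',cv2.resize(d['image'][280:440,200:440,::-1],None,fx=3,fy=3,interpolation=cv2.INTER_CUBIC))
W=cloud(d)
for r in range(305,420,8): print(r,[(c,W[r,c].round(3).tolist()) for c in (240,252,258,320)])
E
```

```text
0.088 [[274.0, 271.0], [276.0, 316.0], [363.0, 271.0], [319.0, 294.0]]
0.091 [[273.0, 274.0], [275.0, 319.0], [364.0, 274.0], [319.0, 297.0]]
0.095 [[272.0, 277.0], [274.0, 323.0], [365.0, 277.0], [319.0, 300.0]]
0.1 [[271.0, 282.0], [273.0, 328.0], [366.0, 282.0], [319.0, 305.0]]
0.11 [[269.0, 291.0], [270.0, 340.0], [369.0, 291.0], [319.0, 316.0]]
0.13 [[262.0, 314.0], [265.0, 368.0], [375.0, 314.0], [319.0, 341.0]]
305 [(240, [0.073, 0.268, -0.759]), (252, [0.076, 0.237, -0.762]), (258, [0.078, 0.221, -0.762]), (320, [0.508, 0.113, 0.105])]
313 [(240, [0.05, 0.267, -0.76]), (252, [0.513, 0.138, 0.128]), (258, [0.514, 0.136, 0.129]), (320, [0.505, 0.112, 0.105])]
321 [(240, [0.025, 0.265, -0.761]), (252, [0.514, 0.137, 0.135]), (258, [0.514, 0.135, 0.135]), (320, [0.106, 0.059, -0.658])]
329 [(240, [0.513, 0.14, 0.141]), (252, [0.514, 0.136, 0.141]), (258, [0.513, 0.134, 0.139]), (320, [0.109, 0.059, -0.612])]
337 [(240, [0.513, 0.139, 0.146]), (252, [0.514, 0.135, 0.145]), (258, [0.511, 0.134, 0.141]), (320, [0.109, 0.059, -0.575])]
345 [(240, [0.513, 0.138, 0.15]), (252, [0.513, 
[... 494 characters left out ...]
507, 0.133, 0.157]), (258, [0.499, 0.132, 0.145]), (320, [0.109, 0.06, -0.426])]
385 [(240, [0.51, 0.135, 0.166]), (252, [0.504, 0.133, 0.157]), (258, [0.496, 0.132, 0.146]), (320, [0.109, 0.06, -0.401])]
393 [(240, [0.508, 0.135, 0.167]), (252, [nan, nan, nan]), (258, [0.494, 0.132, 0.146]), (320, [0.109, 0.06, -0.378])]
401 [(240, [0.506, 0.135, 0.167]), (252, [0.499, 0.132, 0.158]), (258, [-0.226, 0.196, -0.763]), (320, [0.11, 0.06, -0.355])]
409 [(240, [0.515, 0.133, 0.181]), (252, [0.498, 0.132, 0.16]), (258, [-0.249, 0.193, -0.758]), (320, [0.108, 0.06, -0.336])]
417 [(240, [0.521, 0.132, 0.191]), (252, [0.495, 0.132, 0.16]), (258, [-0.278, 0.191, -0.76]), (320, [0.107, 0.06, -0.317])]
```

View pics/w3c.png

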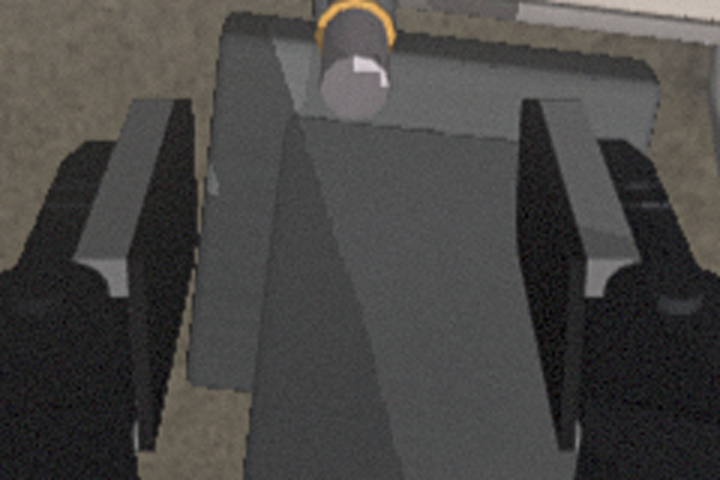

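```bash
python3 - <<'E'
from h import *
d=load('w1');W=cloud(d)
for r in range(324,400,8): print(r,[(c,W[r,c].round(3).tolist()) for c in (175,185,193)])
d=load('s3');W=cloud(d); rel=W-PIN[0]; x=rel@EX;y=rel@EY;z=W[...,2]
m=(abs(x)<.02)&(abs(y)<.05)&(z>.08)
vs,us=np.where(m)
o=np.argsort(z[m])[:40]
for i in o[::2]: print(us[i],vs[i],x[vs[i],us[i]].round(4),y[vs[i],us[i]].round(4),z[vs[i],us[i]].round(4))
print([ (zz,proj(d,PIN[0]+EX*.011-EY*.02+[0,0,zz]).round(1),proj(d,PIN[0]-EX*.011+EY*.02+[0,0,zz]).round(1)) for zz in (.09,.1,.128)])
E
```

```text
324 [(175, [-0.093, 0.431, -0.762]), (185, [-0.09, 0.4, -0.761]), (193, [-0.086, 0.375, -0.76])]
332 [(175, [0.496, 0.096, 0.281]), (185, [0.496, 0.093, 0.28]), (193, [0.493, 0.092, 0.274])]
340 [(175, [0.496, 0.095, 0.285]), (185, [0.495, 0.092, 0.284]), (193, [0.491, 0.092, 0.276])]
348 [(175, [0.497, 0.093, 0.291]), (185, [0.493, 0.092, 0.284]), (193, [0.488, 0.092, 0.276])]
356 [(175, [0.496, 0.092, 0.293]), (185, [0.491, 0.092, 0.285]), (193, [0.486, 0.091, 0.278])]
364 [(175, [0.493, 0.092, 0.294]), (185, [0.489, 0.091, 0.287]), (193, [0.483, 0.091, 0.278])]
372 [(175, [0.491, 0.092, 0.294]), (185, [0.485, 0.091, 0.286]), (193, [0.48, 0.091, 0.278])]
380 [(175, [0.49, 0.091, 0.297]), (185, [0.483, 0.091, 0.287]), (193, [0.478, 0.091, 0.28])]
388 [(175, [0.486, 0.092, 0.295]), (185, [0.481, 0.091, 0.288]), (193, [0.476, 0.09, 0.282])]
396 [(175, [0.484, 0.091, 0.297]), (185, [0.478, 0.091, 0.289]), (193, [-0.348, 0.372, -0.759])]
274 343 -0.0046 -0.0023 0.0809
275 341 -0.0039 -0.0064 0.0823
272 344 -0.0043 0.003 0.0842
267 340 0.0092 0.0024 0.0845
269 342 0.0029 0.0036 0.0853
272 343 -0.0035 0.0019 0.0858
273 342 -0.0038 -0.0008 0.0863
273 343 -0.0054 0.001 0.0865
271 342 -0.0009 0.0018 0.0867
268 341 0.0051 0.0039 0.0872
268 337 0.0108 -0.0028 0.0873
270 341 0.0016 0.0018 0.0881
272 342 -0.0032 0.0013 0.0887
273 341 -0.0037 -0.0012 0.0895
274 338 -0.0012 -0.0073 0.0901
271 341 -0.0009 0.0015 0.0903
274 340 -0.0044 -0.0036 0.0909
273 340 -0.0035 -0.0018 0.0924
274 339 -0.0038 -0.0045 0.093
272 340 -0.0031 0.0005 0.0953
[(0.09, array([273.5, 330.2]), array([268.7, 350.6])), (0.1, array([273.2, 327.7]), array([268.4, 348.1])), (0.128, array([272.3, 320.4]), array([267.4, 341. ]))]
```

```bash
python3 - <<'E'
from h import *
d=load('w3');W=cloud(d)
for r in range(425,480,6): print(r,[(c,((W[r,c]-PIN[0])@EX).round(3),((W[r,c]-PIN[0])@EY).round(3),W[r,c,2].round(3)) for c in (130,170,215,252,320,390)])
print(d['range_z'][400:480:10,320], [x.round(3).tolist() for x in (-d['R'].T@d['t'],)])
E
```

```text
425 [(130, np.float64(0.012), np.float64(0.043), np.float64(0.187)), (170, np.float64(0.005), np.float64(0.037), np.float64(0.179)), (215, np.float64(0.017), np.float64(0.022), np.float64(0.193)), (252, np.float64(-0.011), np.float64(0.02), np.float64(0.16)), (320, np.float64(-0.4), np.float64(-0.002), np.float64(-0.295)), (390, np.float64(-0.009), np.float64(-0.021), np.float64(0.163))]
431 [(130, np.float64(0.01), np.float64(0.043), np.float64(0.186)), (170, np.float64(0.004), np.float64(0.037), np.float64(0.18)), (215, np.float64(0.017), np.float64(0.021), np.float64(0.195)), (252, np.float64(-0.82), np.float64(0.197), np.float64(-0.762)), (320, np.float64(-0.401), np.float64(-0.002), np.float64(-0.283)), (390, np.float64(-0.416), np.float64(-0.116), np.float64(-0.301))]
437 [(130, np.float64(0.009), np.float64(0.043), np.float64(0.187)), (170, np.float64(0.001), np.float64(0.037), np.float64(0.179)), (215, np.float64(0.017), np.float64(0.021), np.float64(0.196)), (252, np.float64(-0.837), np.float64(0.197), np.float64(-0.757)), (320, np.float64(-0.401), np.float64(-0.002), np.flo
[... 2235 characters left out ...]
4(0.205)), (252, np.float64(0.01), np.float64(0.013), np.float64(0.199)), (320, np.float64(0.009), np.float64(-0.0), np.float64(0.198)), (390, np.float64(0.017), np.float64(-0.013), np.float64(0.205))]
479 [(130, np.float64(-0.008), np.float64(0.047), np.float64(0.183)), (170, np.float64(-0.996), np.float64(0.458), np.float64(-0.758)), (215, np.float64(0.017), np.float64(0.018), np.float64(0.207)), (252, np.float64(0.011), np.float64(0.013), np.float64(0.201)), (320, np.float64(0.011), np.float64(-0.0), np.float64(0.201)), (390, np.float64(0.017), np.float64(-0.013), np.float64(0.207))]
[0.7421311 0.7180519 0.692546  0.6726066 0.6540181 0.6318228 0.6149621
 0.5966548] [[0.584, 0.123, 0.266]]
```

```bash
python3 - <<'E'
from h import *
print(robot.move_straight(PIN[0]+[0,0,.07],vel=.06,contact_N=4)); S('down')
d=snap('wrist','w4');snap('scene','s4')
cv2.imwrite('pics/w4c.png',cv2.resize(d['image'][240:480,160:480,::-1],None,fx=2.4,fy=2.4,interpolation=cv2.INTER_CUBIC))
e=load('s4');im=e['image'][200:380,180:380,::-1]
cv2.imwrite('pics/s4c.png',cv2.resize(im,None,fx=3,fy=3,interpolation=cv2.INTER_CUBIC))
W=cloud(d); rel=W-PIN[0]; x=rel@EX;y=rel@EY;z=W[...,2]
m=(abs(x)<.015)&(abs(y)<.035)&(abs(y)>.015)&(z>.06); print(np.sort(z[m])[:400:20].round(4)); q=np.percentile(z[m],2); print(np.median(x[m&(z<q)]),np.unique(y[m&(z<q)].round(3)))
E
```

```text
False
down t6.22 [0.5058 0.113  0.0699] F [ 0.68  1.32 -0.49] Fy 1.23 op 0.472
[0.0912 0.0928 0.0938 0.0942 0.0946 0.0951 0.0957 0.0959 0.0963 0.0966
 0.0968 0.097  0.0973 0.0976 0.0978 0.098  0.0982 0.0984 0.0986 0.0988]
0.002859543184682671 [-0.027 -0.026 -0.025 -0.024 -0.023 -0.022 -0.021 -0.02   0.02   0.021
  0.022  0.023  0.024  0.025  0.026  0.027]
```

View pics/w4c.png

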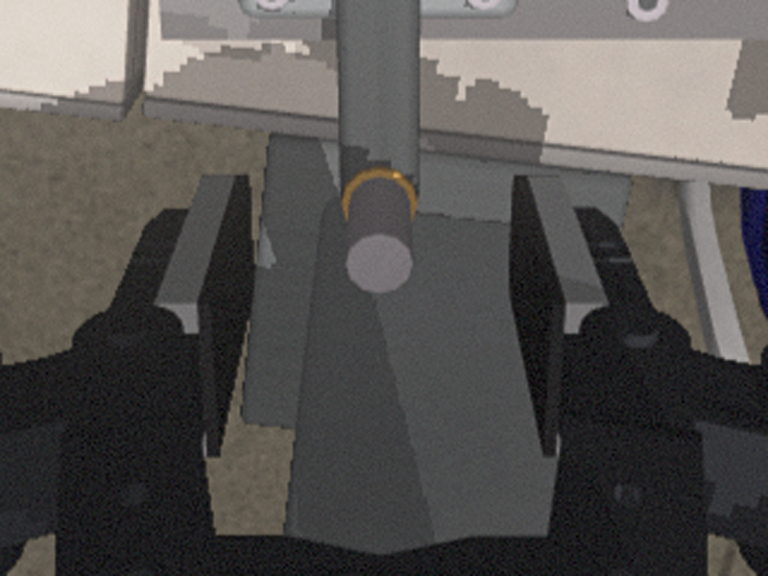

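View pics/s4c.png

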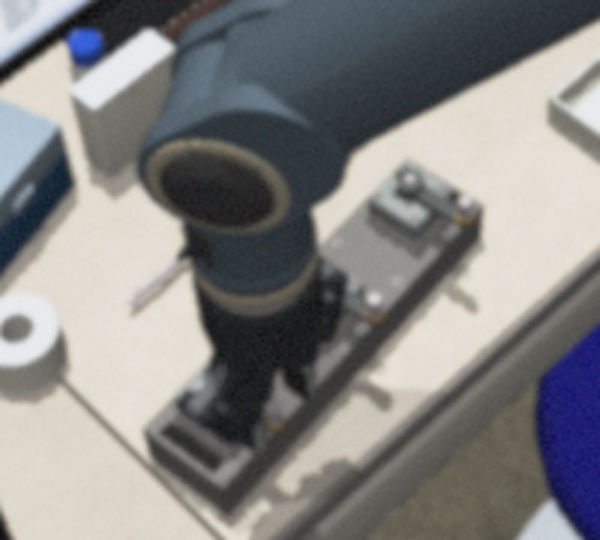

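```bash
cat >> h.py <<'E'
def push(base,sgn,z=.068,maxd=.042,near=.012,vel=.012,N=4.0,tag=''):
    p=base+[0,0,z]
    robot.move_straight(p+sgn*near*EY,vel=.05)
    robot.sleep(.15)
    f0=np.mean([EY@robot.sense()['wrist_force'] for _ in range(5)])
    hit=robot.move_straight(p+sgn*maxd*EY,vel=vel,contact_N=N)
    s=S(tag+' hit%s'%hit); robot.sleep(.15); 
    s=S(tag); d=(s['tcp_pos']-p)@EY
    print(tag,'f0 %.2f dF %.2f'%(f0,EY@s['wrist_force']-f0),'disp mm %.2f'%(d*1e3),'x',((s['tcp_pos']-p)@EX*1e3).round(2))
    return s
E
python3 - <<'E'
from h import *
robot.move_straight(PIN[0]+[0,0,.068],vel=.06)
push(PIN[0],1,tag='L0')
snap('wrist','p0L')
E
```

```text
L0 hitTrue t8.22 [0.5027 0.1322 0.0675] F [ 1.01 -2.74  0.83] Fy -2.85 op 0.469
L0 t8.38 [0.5025 0.1319 0.0672] F [ 0.45 -2.75  1.9 ] Fy -2.79 op 0.473
L0 f0 -0.74 dF -2.05 disp mm 19.40 x -0.86
```

View pics/p0L.png

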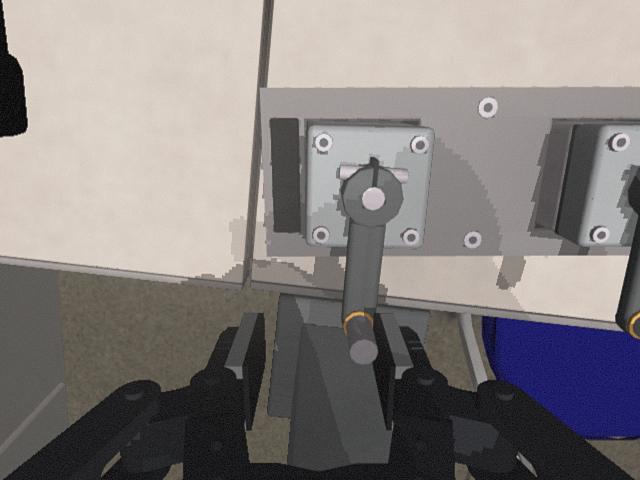

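```bash
cat >> h.py <<'E'
def avgF(n=6):
    a=[]
    for _ in range(n): robot.sleep(.02); a.append(robot.sense()['wrist_force'])
    return EY@np.mean(a,0)
def firm(base,sgn,f0,z=.068,goal=4.5,step=.0005,maxn=30,tag=''):
    p=base+[0,0,z]; d=(robot.sense()['tcp_pos']-p)@EY; L=[]
    for i in range(maxn):
        F=-sgn*(avgF()-f0); L.append((round(d*1e3,2),round(F,2)))
        if F>=goal: break
        st=step if F<3 else step/2
        d+=sgn*st; robot.move_straight(p+d*EY,vel=.02)
    print(tag,L); return S(tag)
E
python3 - <<'E'
from h import *
firm(PIN[0],1,-.3,tag='L0f')
snap('wrist','p0L2')
E
```

```text
L0f [(np.float64(19.42), np.float64(1.93)), (np.float64(19.92), np.float64(2.23)), (np.float64(20.42), np.float64(3.01)), (np.float64(20.67), np.float64(3.17)), (np.float64(20.92), np.float64(3.66)), (np.float64(21.17), np.float64(3.67)), (np.float64(21.42), np.float64(3.83)), (np.float64(21.67), np.float64(4.16)), (np.float64(21.92), np.float64(4.38)), (np.float64(22.17), np.float64(4.53))]
L0f t11.68 [0.503  0.1343 0.068 ] F [-2.53 -4.77  0.73] Fy -4.41 op 0.468
```

```bash
cat >> h.py <<'E'
def test(base,sgn,tag):
    p=base+[0,0,.068]
    robot.move_straight(p+sgn*.011*EY,vel=.07)
    f0=avgF(8)
    hit=robot.move_straight(p+sgn*.042*EY,vel=.018,contact_N=5)
    print(tag,'hit',hit,'f0 %.2f'%f0)
    firm(base,sgn,f0,step=.0008,goal=4.3,tag=tag)
    snap('wrist','t'+tag)
E
python3 - <<'E'
from h import *
test(PIN[0],-1,'R0')
E
```

```text
R0 hit True f0 0.20
R0 [(np.float64(-18.94), np.float64(2.74)), (np.float64(-19.74), np.float64(3.74)), (np.float64(-20.14), np.float64(4.16)), (np.float64(-20.54), np.float64(4.94))]
R0 t14.44 [0.5081 0.0928 0.068 ] F [-2.67  4.25  1.54] Fy 4.55 op 0.468
```

```bash
python3 - <<'E'
from h import *
p=PIN[0]
robot.move_straight(p+[0,0,.068],vel=.1); robot.move_straight(p+[0,0,.10],vel=.12)
robot.move_straight(PIN[1]+[0,0,.10],vel=.2); robot.move_straight(PIN[1]+[0,0,.068],vel=.1)
snap('wrist','m1'); S('mid')
test(PIN[1],1,'L1'); test(PIN[1],-1,'R1')
E
```

```text
mid t16.46 [0.5196 0.009  0.0682] F [-0.06 -0.42 -0.04] Fy -0.41 op 0.470
L1 hit True f0 -0.05
L1 [(np.float64(27.47), np.float64(2.33)), (np.float64(28.27), np.float64(3.32)), (np.float64(28.67), np.float64(4.79))]
L1 t18.77 [0.5157 0.0362 0.0679] F [ 0.74 -3.84  0.99] Fy -3.91 op 0.474
R1 hit True f0 -0.14
R1 [(np.float64(-25.12), np.float64(1.86)), (np.float64(-25.92), np.float64(3.03)), (np.float64(-26.32), np.float64(3.86)), (np.float64(-26.72), np.float64(4.89))]
R1 t21.80 [ 0.5226 -0.0179  0.068 ] F [-0.53  3.61  0.87] Fy 3.64 op 0.470
```

```bash
python3 - <<'E'
from h import *
p=PIN[1]
robot.move_straight(p+[0,0,.068]-EY*.008,vel=.1); robot.move_straight(p-EY*.008+[0,0,.10],vel=.12)
robot.move_straight(PIN[2]+[0,0,.10],vel=.2); robot.move_straight(PIN[2]+[0,0,.068],vel=.1)
test(PIN[2],1,'L2'); test(PIN[2],-1,'R2')
robot.move_straight(PIN[2]+[0,0,.068],vel=.1); robot.move_straight(PIN[2]+[0,0,.14],vel=.15)
snap('wrist','a1');snap('top','topa')
S()
E
python3 - <<'E'
from h import *
d=load('tL1');e=load('tR1');cv2.imwrite('pics/mLR.png',np.hstack([d['image'][80:480,130:510,::-1],e['image'][80:480,130:510,::-1]]))
E
```

```text
L2 hit True f0 -0.10
L2 [(np.float64(17.66), np.float64(1.83)), (np.float64(18.46), np.float64(3.06)), (np.float64(18.86), np.float64(4.63))]
L2 t25.70 [ 0.5301 -0.0761  0.0679] F [-0.52 -4.74  0.48] Fy -4.63 op 0.470
R2 hit True f0 0.04
R2 [(np.float64(-18.18), np.float64(1.58)), (np.float64(-18.98), np.float64(3.19)), (np.float64(-19.38), np.float64(3.89)), (np.float64(-19.78), np.float64(4.45))]
R2 t28.39 [ 0.5349 -0.1135  0.0679] F [-2.43  4.46  0.44] Fy 4.73 op 0.470
 t29.52 [ 0.5318 -0.0946  0.1388] F [-0.5   0.12 -0.69] Fy 0.18 op 0.470
```

View pics/a1.png

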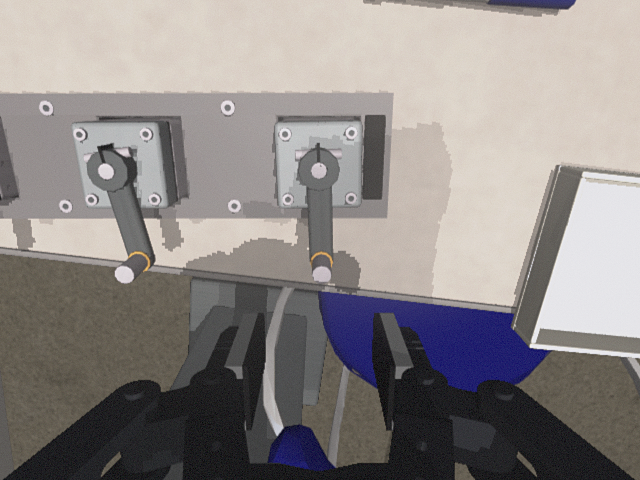

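View pics/mLR.png

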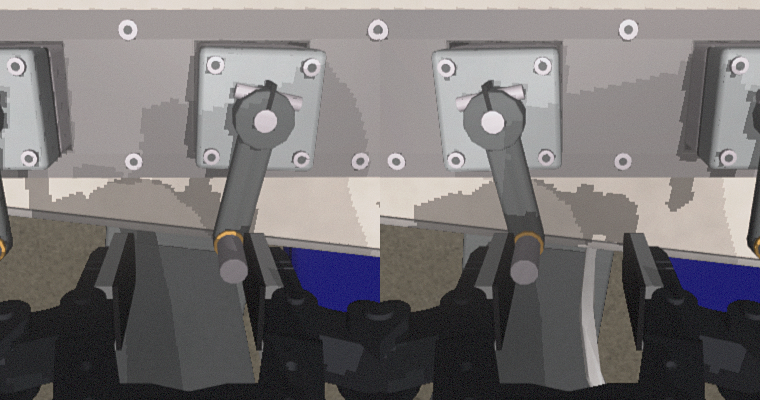

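```bash
python3 - <<'E'
from h import *
d=load('top0')
q=[(570,103),(715,103),(718,259),(570,262)]
P=np.array([ray(d,170+u/2.85-.0,225+v/2.85,.032) for u,v in q]);print(P.round(4).tolist(),P.mean(0).round(4),np.linalg.norm(P-np.roll(P,-1,0),axis=1))
for f in ('topa',):
    d=load(f); im=d['image']; g=im.min(2)
    m=((g>150)).astype(np.uint8); W=cloud(d); m2=((W[...,2]>.022)&(W[...,2]<.042)&(W[...,0]<.58)&(W[...,1]<-.15)&(W[...,1]>-.36)).astype(np.uint8)
    n,l,st,c=cv2.connectedComponentsWithStats(m2)
    i=1+np.argmax(st[1:,4]); print(st[i]); pts=W[l==i][:,:2].astype(np.float32); print(cv2.minAreaRect(pts))
d=load('a1');W=cloud(d);m2=((W[...,2]>.026)&(W[...,2]<.038)&(W[...,0]<.6)&(W[...,1]<-.17));print(m2.sum(),np.nanmax(W[m2],0),np.nanmin(W[m2],0))
e=load('w2');
print([proj(e,p).round() for p in P])
E
```

```text
[[0.5915, -0.2556, 0.032], [0.5942, -0.3761, 0.032], [0.4664, -0.3762, 0.032], [0.4613, -0.2559, 0.032]] [ 0.5284 -0.316   0.032 ] [0.12048041 0.12785252 0.12048444 0.13015225]
[369 266  47  51 190]
((0.49732428789138794, -0.27960261702537537), (0.15453362464904785, 0.07649897783994675), 42.16585159301758)
2712 [ 0.59480806 -0.2554696   0.03276644] [ 0.46416456 -0.34353557  0.02601447]
[array([602., 113.]), array([742., 126.]), array([686., 268.]), array([558., 260.])]
```

```bash
python3 - <<'E'
from h import *
c=CEN[1]
robot.move_straight(c+[0,0,.14],vel=.18); robot.grip(.78,60)
robot.move_straight(c+[0,0,.055],vel=.12)
hit=robot.move_straight(c+[0,0,.024],vel=.04,contact_N=5); print(hit); S()
d=snap('wrist','g1')
E
```

```text
False
 t32.48 [0.5691 0.0155 0.0241] F [-0.67 -0.38  0.63] Fy -0.29 op 0.780
```

View pics/g1.png

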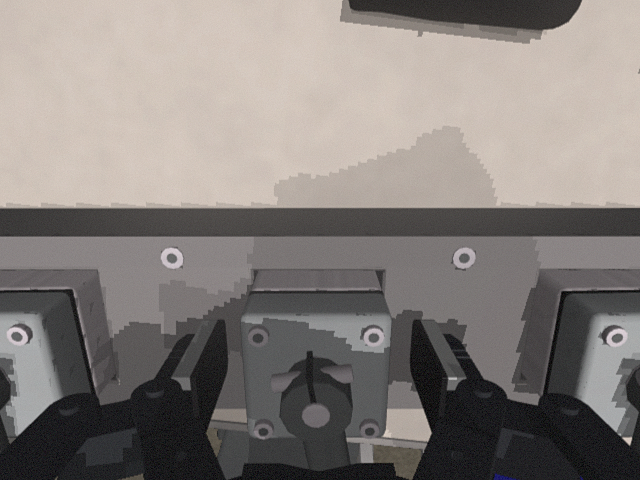

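```bash
python3 - <<'E'
from h import *
d=load('g1');W=cloud(d); rel=W-CEN[1]; x=rel@EX;y=rel@EY;z=W[...,2]
for s in (1,-1):
    m=(abs(x)<.0125)&(s*y>.026)&(s*y<.05)&(z>.047); print(s,np.sort(z[m])[:300:20].round(4))
m=(z>.072)&(z<.08)&(abs(x)<.03)&(abs(y)<.028);print('housing y',y[m].min(),y[m].max())
E
```

```text
1 [0.0513 0.053  0.0536 0.0542 0.0546 0.055  0.0555 0.056  0.0563 0.0567
 0.057  0.0572 0.0576 0.058  0.0583]
-1 [0.0505 0.0528 0.0534 0.054  0.0545 0.0551 0.0556 0.056  0.0563 0.0566
 0.0569 0.0571 0.0575 0.0578 0.0581]
housing y -0.022235827825782418 0.023773588521626324
```

```bash
python3 - <<'E'
from h import *
c=CEN[1]
robot.grip(0.0,60); S('gripped')
robot.move_straight(c+[0,0,.044],vel=.04); S('lift20'); snap('wrist','g2')
robot.move_straight(c+[0,0,.115],vel=.08); S('lift'); snap('wrist','g3'); snap('scene','g3s')
E
```

```text
gripped t32.84 [0.5694 0.0157 0.0245] F [-0.45  1.31  2.34] Fy 1.36 op 0.527
lift20 t33.49 [0.569  0.0153 0.0442] F [ 2.18  0.03 -4.81] Fy -0.24 op 0.526
lift t34.58 [0.5683 0.0152 0.1144] F [-0.22 -0.52 -5.62] Fy -0.49 op 0.524
```

View pics/g3.png

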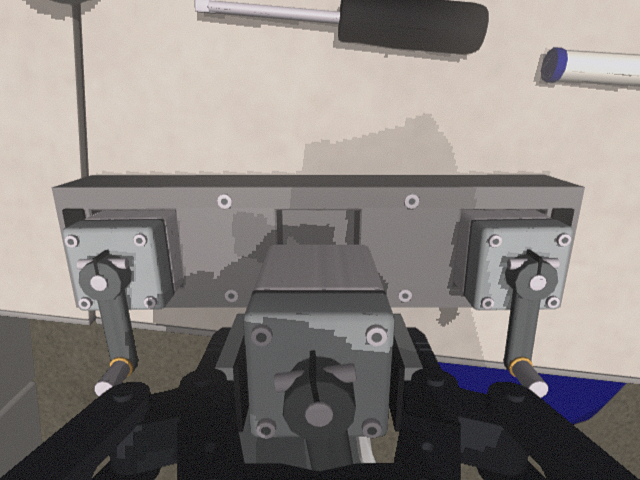

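```bash
python3 - <<'E'
from h import *
e=load('g3s');im=e['image'][180:380,160:420,::-1]
cv2.imwrite('pics/g3sc.png',cv2.resize(im,None,fx=2.8,fy=2.8,interpolation=cv2.INTER_CUBIC))
E
```

```text
(no output)
```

View pics/g3sc.png

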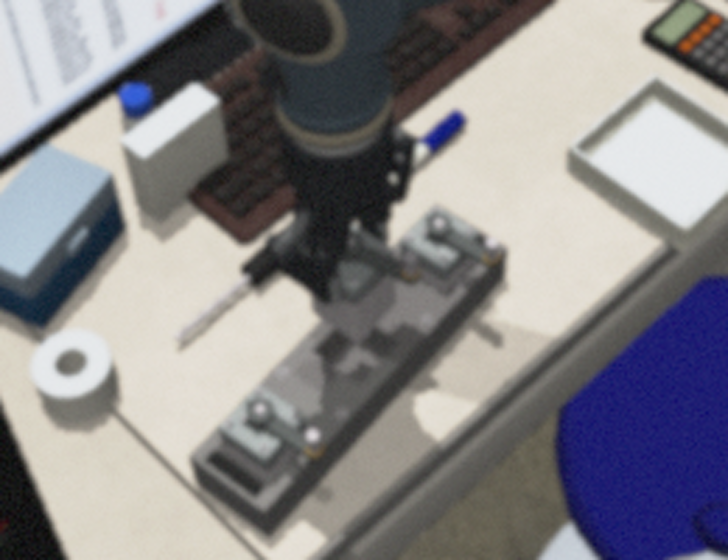

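```bash
python3 - <<'E'
from h import *
c=CEN[1]; T=np.array([.532,-.316,0])
robot.move_straight(c+[0,0,.155],vel=.1)
robot.move_straight(T+[0,0,.155],vel=.16); 
robot.move_straight(T+[0,0,.04],vel=.09); s=S('low'); snap('wrist','k1')
hit=robot.move_straight(T+[0,0,.016],vel=.015,contact_N=3); print(hit); S('down'); robot.sleep(.2); S('down')
snap('wrist','k2');snap('scene','k2s')
E
python3 - <<'E'
from h import *
e=load('k2s');im=e['image'][130:330,280:540,::-1]
cv2.imwrite('pics/k2sc.png',cv2.resize(im,None,fx=2.8,fy=2.8,interpolation=cv2.INTER_CUBIC))
E
```

```text
low t38.89 [ 0.5326 -0.3163  0.0408] F [ 0.66 -0.08 -5.73] Fy -0.17 op 0.526
True
down t40.03 [ 0.5319 -0.3159  0.0225] F [-0.17  0.15  6.99] Fy 0.17 op 0.529
down t40.23 [ 0.5319 -0.316   0.0225] F [0.72 0.45 7.14] Fy 0.36 op 0.524
```

View pics/k2.png

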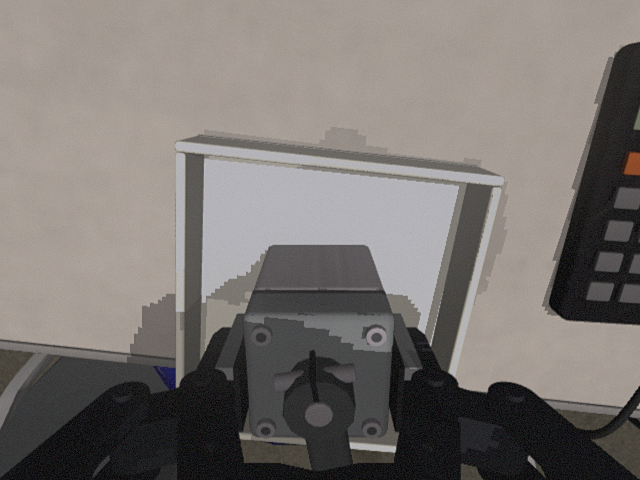

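View pics/k2sc.png

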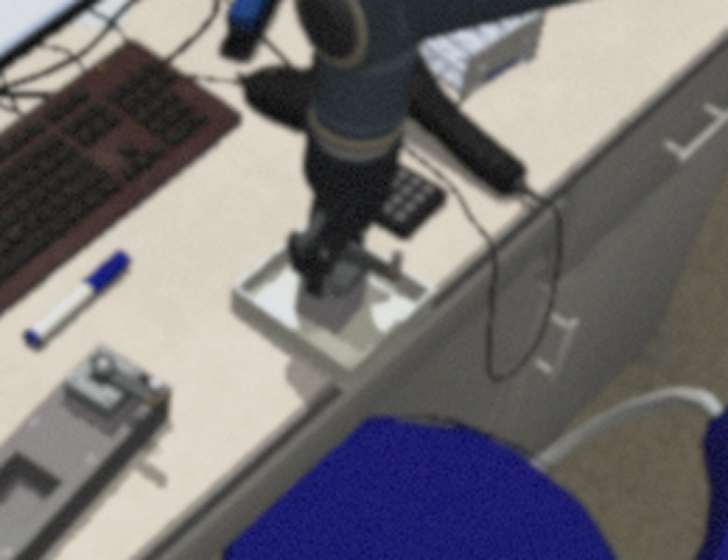

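```bash
python3 - <<'E'
from h import *
T=np.array([.532,-.316,0])
robot.grip(.78,20); S('open')
robot.move_straight(T+[0,0,.06],vel=.06); robot.move_straight(T+[0,0,.16],vel=.15)
robot.move_straight(T+[-.05,0.03,.22],vel=.15); S('up')
snap('wrist','e1');snap('top','e1t');snap('scene','e1s')
d=load('e1t');im=d['image'][190:325,170:480,::-1]
cv2.imwrite('pics/e1tc.png',cv2.resize(im,None,fx=2.5,fy=2.5,interpolation=cv2.INTER_CUBIC))
E
```

```text
open t40.67 [ 0.5297 -0.3152  0.0203] F [ 0.25 -0.51  0.57] Fy -0.54 op 0.781
up t43.01 [ 0.4818 -0.2862  0.2194] F [-0.    0.16  0.09] Fy 0.16 op 0.780
```

View pics/e1.png

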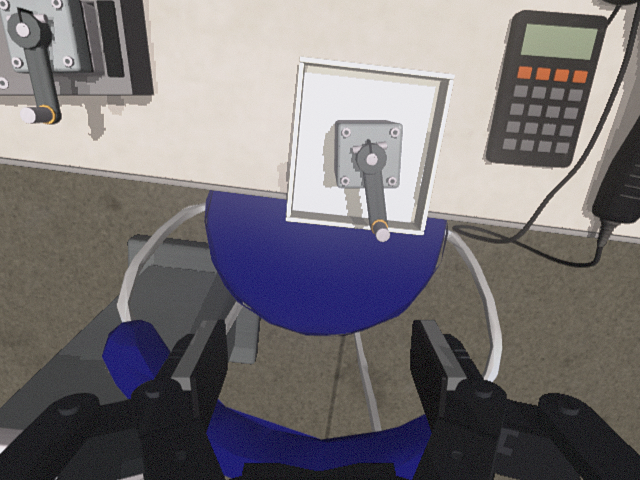

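View pics/e1tc.png

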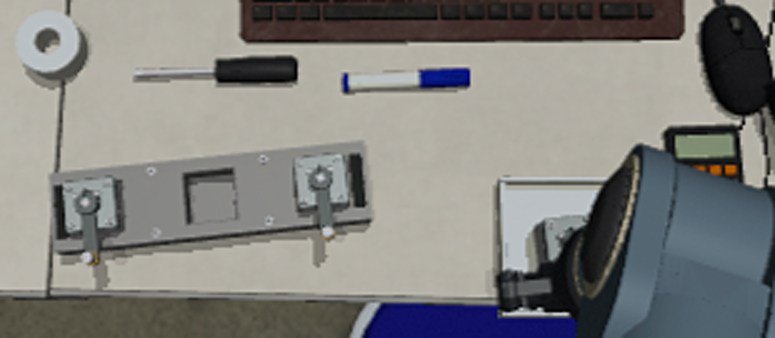

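View pics/e1s.png

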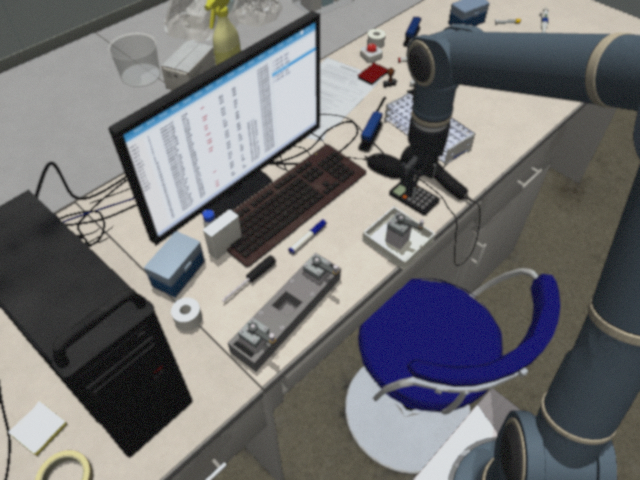

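```bash
python3 - <<'E'
from h import *
d=load('e1')
cv2.imwrite('pics/e1c.png',cv2.resize(d['image'][105:255,310:430,::-1],None,fx=4,fy=4,interpolation=cv2.INTER_CUBIC))
s=[ray(d,u,v,.0745) for u,v in((346,132),(395,132),(344,182),(393,181))]
h=ray(d,372,159,.094);p=ray(d,382,236,.104);c=np.mean(s,0)
y=s[0]-s[1]+s[2]-s[3];yw=np.arctan2(-y[0],y[1]);a=p-c;print(c.round(4),h.round(4),p.round(4),'yaw',yw,'pin lateral mm',(-np.sin(yw)*a[0]+np.cos(yw)*a[1])*1e3,'r',np.linalg.norm(a[:2]))
W=cloud(d);m=np.zeros((480,640),bool);m[128:186,342:398]=1;m&=(W[...,2]>.06)&(W[...,2]<.079);q=W[m];A=np.c_[q[:,:2]-c[:2],np.ones(len(q))];print(np.linalg.lstsq(A,q[:,2],rcond=None)[0],len(q))
E
```

```text
[ 0.5309 -0.3161  0.0745] [ 0.532  -0.3154  0.094 ] [ 0.4828 -0.3295  0.104 ] yaw 0.13696957165763785 pin lateral mm -6.7359704589344185 r 0.04997383888397023
[-0.00458324  0.00299553  0.0729806 ] 2144
```

View pics/e1c.png

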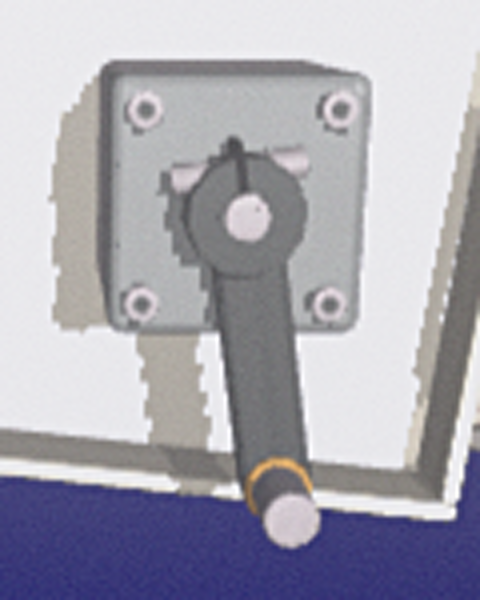

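```bash
python3 - <<'E'
from h import *
d=load('a1')
cv2.imwrite('pics/a1c.png',cv2.resize(d['image'][110:290,50:190,::-1],None,fx=4,fy=3.3,interpolation=cv2.INTER_CUBIC))
def m(d,S4,pp,zt,zp,hh):
    s=[ray(d,u,v,zt) for u,v in S4];p=ray(d,*pp,zp);c=np.mean(s,0);h=ray(d,*hh,zp-.0115)
    y=s[0]-s[1]+s[2]-s[3];yw=np.arctan2(-y[0],y[1])
    for o in(c,h):
        a=p-o;print(yw.round(3),'lat',(-np.sin(yw)*a[0]+np.cos(yw)*a[1])*1e3,'lon',(np.cos(yw)*a[0]+np.sin(yw)*a[1])*1e3)
m(d,((80,134),(147,133),(91,200),(154,200)),(124.5,273),.076,.106,(106,171.5))
e=load('e1');m(e,((346,132),(395,132),(344.5,181),(392,181)),(383,235),.074,.104,(372,159))
E
```

```text
0.133 lat -8.929330913064183 lon -47.796888948076116
0.133 lat -6.428323572932517 lon -48.508759531370174
0.127 lat -7.937399352902181 lon -48.85029993924847
0.127 lat -8.217721682758087 lon -49.7349872718483
```

View pics/a1c.png

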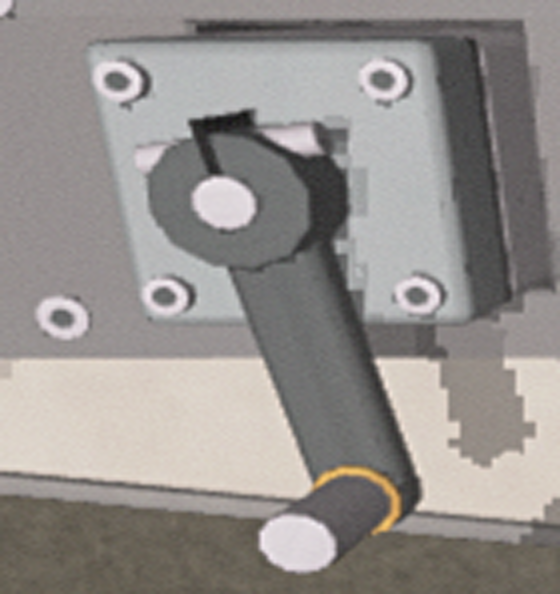

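```bash
python3 - <<'E'
from h import *
S(); robot.close_job()
E
```

```text
t43.16 [ 0.4819 -0.2861  0.2189] F [0.31 0.43 0.73] Fy 0.39 op 0.780
the job is handed in; nothing more can be done
```

I rocked all three crank pins from the left seat to the right, each first left and then right. The worn drive was the middle one, and it now stands in the white tray. The job is handed in at about 43 s of the 61 s allowed.

**Pin tests:** I pushed each pin with open fingers, no pinching, to about 4.3–5 N. Each figure is how far the gripper moved between the two bites; it includes the finger gap and spring, so only the differences count.

| Seat | Travel, bite to bite |
|---|---|
| Left | 42.7 mm |
| Middle | 55.4 mm |
| Right | 38.6 mm |

The middle drive moved 13–17 mm more than the others.

**Placing:** I lifted the middle drive by its housing without slip and lowered it until it touched the tray floor, at the height I had expected. I then opened the gripper and backed away.

**Last checks:**
- The drive stands level and near the middle of the tray.
- Its crank is swung to the right end of the play, with the pin about 8 mm to the side (single readings ran from 6.7 to 8.2 mm). Before the lift the readings were 6.4–8.9 mm, so the crank did not visibly move.
- The two sound drives are still seated, and the other things on the desk look untouched.

**What disagreed or went wrong:**
- **Fingertip height:** the cameras showed the fingertips about 25 mm behind the reported tool point at half opening, where the text says 11 mm ahead. I used the camera value, and the grasp and placing heights fitted it.
- **Force trigger:** on all six pushes the motion stopped early, at about 1.6–2.7 N. I then pushed further in small steps to reach the bite.

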